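# Secure the tube rack in its transit dock with the toggle clamp

### The job

Make the loaded tube rack safe for the drive. Push the rack along its guides with the fingertips until it is fully home against the rear stop, and then push the lever of the toggle clamp over towards the rack, past its dead point, until it snaps into lock and the rubber foot holds the rack down. Only push: do not take the rack, the tubes or the lever between the fingers and do not lift anything; the tubes stay standing in the rack and the other things on the worktop stay where they are.

Things in the scene. Friction and masses are not known exactly. Their poses are not given: they have to be found in the camera images.
- dock: transit dock fixed to the worktop: two guide angles 26 high, inner faces 66 apart, running along its x from -66 to +97 (flared lead-ins to -86), and a rear stop. Origin on the worktop, midway between the guides, under the rack's centre when home. x: along the guides to the stop (the way the rack is pushed, away from the robot); y: left; z: up. (All numbers in mm)
- stop_face (a point): face of the rear stop's two rubber bumpers, at dock (95, 0, 26): the rack's far end wall touches it when home
- tube_rack: plastic rack for sample tubes, 190 long (its y axis, pointing to the stop), 62 wide, end walls 64 high, deck at 54; about 0.2 kg, loose, standing partly in the guides with 2 play each side and 45 to 65 short of the stop. It slides on the worktop. Origin at the centre of its underside
- rack_end (a point): middle of the outer face of the rack's near end wall (flat, 62 wide, 64 high), 30 above the worktop: the face to push on
- rack_mid (a point): centre of the rack, 30 above its underside; at dock (0, 0, 30) when the rack is home
- clamp_lever (a joint): angle of the clamp's lever: 0 = open as found, leaning 41 degrees outward from upright (to dock -y, away from the rack); grows as it is pushed over to the rack (dock +y); dead point near 0.95 rad, lock at its stop 1.057 rad (leaning 20 degrees to the rack). Stays where left. From about 0.75 rad the foot meets the rack and it resists, up to about 10 N at the grip; past the dead point it snaps into lock
- lever_pivot (a point): fixed pivot axis of the lever (parallel to the dock's x axis), at dock (23.5, -115, 68), on the toggle clamp that stands on a riser block (56 x 92, 47 high) beside the right-hand guide
- lever_tip (a point): free end of the lever, 115 from its pivot. The black round grip, 17 in diameter, reaches from 45 to 115 from the pivot; below it are steel plates. The point's z axis points along the lever away from the pivot, its y axis the way the lever closes. About 156 above the worktop open, 177 locked. Best pushed along its arc: under a level push the contact slides along the grip
- clamp_arm: steel hold-down arm of the clamp, 59 long, moved by the lever through a link: raised about 70 degrees when open (clear of the tubes), level over the rack when locked. Origin at its pivot, dock (23.5, -53, 88)
- clamp_foot: rubber foot, 20 round, sprung, 53 along the arm; locked, it presses on the rack's deck between the two rows of holes with about 15 N. Origin where its spindle crosses the arm
- sample_tube_1: stoppered sample tube, 16 mm over the stopper, 90 high, standing loose in a hole of the rack at rack (x 14.5, y -47.5), its top 94 above the worktop. Origin at its foot, z axis along it
- sample_tube_2: stoppered sample tube, 16 mm over the stopper, 90 high, standing loose in a hole of the rack at rack (x -14.5, y -47.5), its top 94 above the worktop. Origin at its foot, z axis along it
- sample_tube_3: stoppered sample tube, 16 mm over the stopper, 90 high, standing loose in a hole of the rack at rack (x 14.5, y -23.5), its top 94 above the worktop. Origin at its foot, z axis along it
- sample_tube_4: stoppered sample tube, 16 mm over the stopper, 90 high, standing loose in a hole of the rack at rack (x -14.5, y 47.5), its top 94 above the worktop. Origin at its foot, z axis along it
- sample_tube_5: stoppered sample tube, 16 mm over the stopper, 90 high, standing loose in a hole of the rack at rack (x -14.5, y 71.5), its top 94 above the worktop. Origin at its foot, z axis along it
- specimen_cup_1: white specimen cup with screw lid, 62 mm round, 72 high, left of the dock; loose, not part of the job. Origin at its underside
- immersion_oil: small dropper bottle, 35 mm round, 86 high, left of the dock; loose, not part of the job. Origin at its underside
- cover_box: small flat carton, 96 x 48 x 20, lying right of the rack's near end; loose, not part of the job. Origin at its underside
- marker: pen, 134 long, lying left of the rack's near end; loose, not part of the job. Origin at its underside
- timer: small table timer, 64 x 60 x 19, behind and to the right of the clamp; loose, not part of the job. Origin at its underside
- specimen_cup_2: specimen cup like the other, 62 mm round, 72 high, well to the right; loose, not part of the job. Origin at its underside
- slide_box: flat carton of microscope slides, 100 x 82 x 26, near right; loose, not part of the job. Origin at its underside

How it is judged:
By the outcome, as a careful person would: the job done as asked, in the order asked, and still so for the second after the job is handed in, with the robot touching nothing.
It also fails if it takes over 48 s, if anything falls off the work surface, if the arm or the gripper's body presses on something with over 40 N, if the wrist force passes 120 N, or if a joint passes its speed limit or range.

### The arm

A 6-joint arm with a two-finger parallel gripper is mounted at the origin on a cart in front of the work surface, level with it; the furniture and walls round the work are solid. World frame = base frame: x ahead of the robot, y to its left, z up, the work surface at z = 0. Lengths are in m, angles in rad, forces in N, time in s.
With the tool pointing down it reaches from about 0.35 to 0.85 m from the base axis. Payload 8.1 kg.
Tool frame: the origin (TCP) lies midway between the tips of the shut fingers; the grasp point (between the pads) lies 19 mm behind it; z points along the fingers, y is the line along which they close (so a half turn about z gives the same grasp; the last joint's range is limited). The gripper opens to 93 mm and grips with 3 to 60 N. Pads are 15 mm wide; open, the fingers measure 128 mm over their backs; the gripper's body (75 mm by 188 mm) begins 65 mm behind the grasp point.
Start: joints at [-1.389, 0.13, 1.488, -0, 1.523, -0.085], TCP at [0.158, -0.579, 0.219] pointing down, gripper open.
Joint ranges: [-2.96, 2.96], [-0.89, 2.26], [0.02, 2.5], [-1.34, 4.48], [0, 2.73], [-2.66, 2.66]. Speed limits (rad/s): [2.39, 2.39, 2.79, 3.14, 3.14, 3.14].

### API

Orientations are given as a rotation vector (axis times angle).
In Python, from plant import read_state, read_camera, camera_model, close_job gives the robot as it stands. The module is installed in compiled form; this text tells all that it offers.
- The arm moves only by the tool carry_out, never from a script. Its argument "moves" is a list of rows, each an object of numbers: "jaw": the finger opening in m, from 0 to 0.093; "dx", "dy", "dz": the shift along the tool's x, y, z in m; "yaw": the turn about the tool's z in rad. In form: [{"jaw": .., "dx": .., "dy": .., "dz": .., "yaw": ..}, ...]. A call has 1 to 8 rows; each row shifts and turns the commanded pose from where the row before left it, along the tool's axes as they then stand; what a row does not reach is not made up. A row lasts 1/8 s, in which the tool goes at most 62.5 mm and 10.7 degrees, less where a joint would pass 70% of its speed; a pose out of reach is approached as far as the arm can. A call is refused whole if a number of a shift passes 0.0625 or a number of a turn 0.188, either way. A call with a gripper value outside its range is refused whole. The fingers move at their own pace and stop on an object; "grip_force" is the grip in N (left out, the last holds). Time passes only in rows, so rows that do not move let the fingers close. It gives the time, the measured TCP pose, the force, the opening and the grip force at its end, in the units of the state.
- read_state(): the state, without advancing time (a new reading comes with each control period).
- read_camera(name): name is "scene" or "top" or "wrist"; returns the picture (480x640x3 uint8, red, green, blue); there is no depth.
- camera_model(name): a dict with "camera_matrix" (3x3 intrinsics, pixels), "k1" (the pictures are not rectified: a ray, as slopes to the right and down, at radius r is drawn at 1 + k1 r^2 times it, then the intrinsics apply), "view" (4x4, takes a point from world to camera coordinates). Camera axes: x right, y up, looking along -z (the intrinsics and any distortion apply to the point x, -y, -z); pixel columns grow to the right and rows downward; lengths in m; the calibration is good to about 2 mm. A picture is of the moment at which its call begins: read the wrist's pose just before it. camera_model takes no time and is no camera call; for the wrist camera it gives the pose at the moment of the call.
- close_job(): hands the job in; it is judged then, once.
The state is a dict: "t": time; "q": joint angles; "dq": joint speeds; "joint_torque": joint torques, N m; "tool_pos": TCP position; "orientation": TCP orientation; "force": force on the tool from outside, world axes, zero at the start; "wrist_torque": the same for the moment, N m; "opening": finger opening in m; "gripper_force": force on a finger pad.
Only numpy, scipy, OpenCV 4.12 (cv2) and the standard library are available. Lean on these libraries where they do the work, as an engineer would, in place of code of your own. Each camera call takes 0.05 s, during which the arm holds its last target. There are 200 camera calls.

## Working session

There is one attempt and no reset: what is moved stays moved. The work goes in short steps, Python scripts to look and compute and a tool call to move; the robot and the scene stay as the last step left them, time stands still between calls to the robot, and variables do not carry over. Pictures are saved under pics/ and viewed, at most 10 in all, crops included, and the job is handed in when it is done.

Besides the shell and the picture viewer there is one more tool, called after "Emit:" by a JSON object that holds its "api" and its "payload". carry_out: Moves the arm, as the interface text tells. Its arguments: {"type":"object","properties":{"moves":{"type":"array","items":{"type":"object","properties":{"jaw":{"type":"number"},"dx":{"type":"number"},"dy":{"type":"number"},"dz":{"type":"number"},"yaw":{"type":"number"}}}},"grip_force":{"type":"number"}},"required":["moves"]}

```bash
mkdir -p pics; cat > h.py <<'E'
import numpy as np, cv2
from plant import read_state, read_camera, camera_model, close_job
def snap(n,f):
    im=read_camera(n); cv2.imwrite('pics/'+f,im[:,:,::-1]); return im
def proj(n,P):
    m=camera_model(n);V=np.array(m['view']);K=np.array(m['camera_matrix'])
    P=np.atleast_2d(P);c=P@V[:3,:3].T+V[:3,3]
    s=np.c_[c[:,0]/-c[:,2],-c[:,1]/-c[:,2]];r2=(s**2).sum(1,keepdims=True)
    s=s*(1+m['k1']*r2); return s@K[:2,:2].T+K[:2,2]
def at_z(n,uv,z):
    from scipy.optimize import fsolve
    return fsolve(lambda p:(proj(n,[p[0],p[1],z])[0]-uv),[0.55,0.])
E
python3 - <<'E'
from h import *
for n in ('scene','top'):
    snap(n,n+'0.png'); m=camera_model(n); print(n,np.round(np.linalg.inv(m['view'])[:3,3],3),m['k1'])
s=read_state();print(s['t'],s['tool_pos'],s['orientation'],s['opening'])
E
```

```text
scene [0.139 0.616 0.926] 0.05730148560716614
top [ 0.33  -0.066  1.276] -0.07606861468037686
0.1 [ 0.15811519 -0.57826688  0.21770857] [-3.11207896e+00 -4.17634372e-01  1.09774794e-04] 0.093224875425993
```

View pics/top0.png

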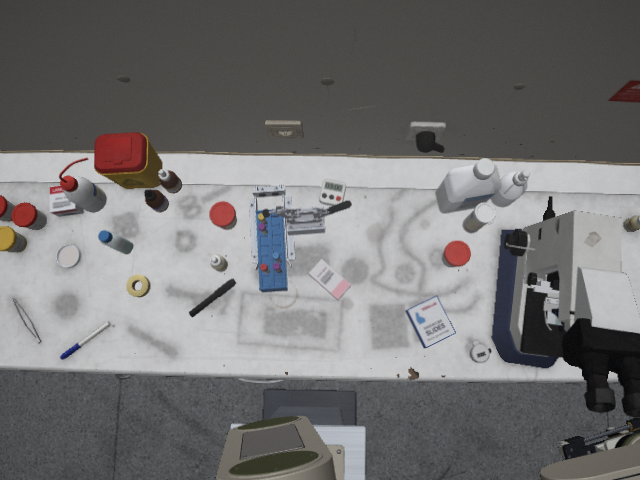

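View pics/scene0.png

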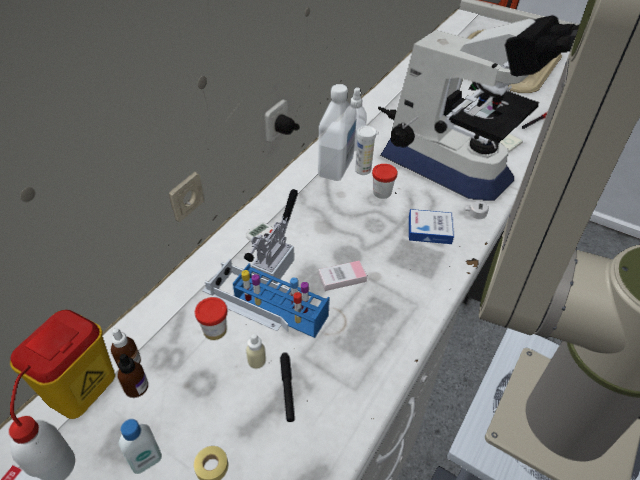

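The top picture shows the blue rack at about (272,252), the clamp at (300,215), its lever grip at (340,207), the cover box at (330,280) and the marker at (212,297). The scene picture agrees. I'll enlarge the dock area next.

```bash
python3 - <<'E'
from h import *
a=cv2.imread('pics/top0.png')[175:305,230:370]
b=cv2.imread('pics/scene0.png')[180:345,195:375]
cv2.imwrite('pics/c1.png',cv2.resize(a,None,fx=4.5,fy=4.5,interpolation=cv2.INTER_CUBIC))
cv2.imwrite('pics/c2.png',cv2.resize(b,None,fx=3.6,fy=3.6,interpolation=cv2.INTER_CUBIC))
E
```

```text
(no output)
```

View pics/c1.png

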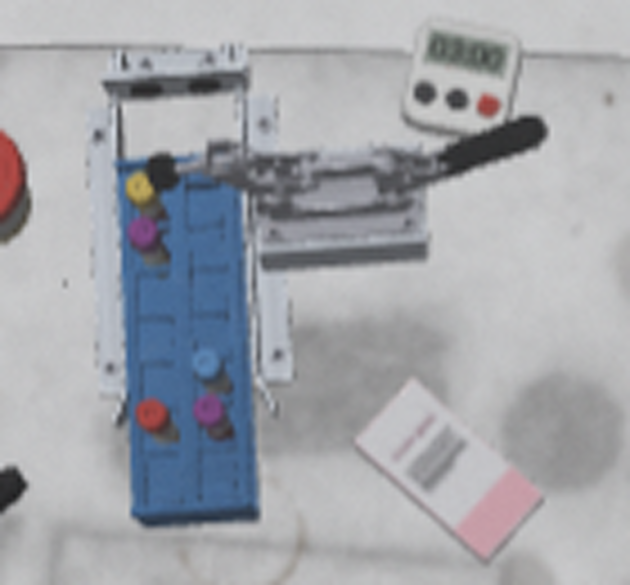

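View pics/c2.png

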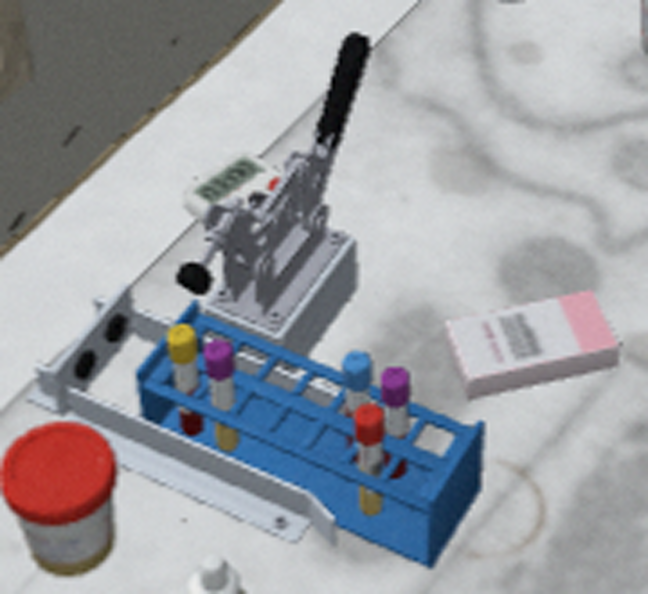

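The crops show the following, in crop pixels:
- **Rack:** top corners in c1 at (118,160), (242,160), (132,513) and (258,508). In c2 the near corners are (483,425) and (432,490).
- **Bumpers:** midpoints at c1 (176,88) and c2 (101,345).
- **Lever tip:** c1 (540,128) and c2 (357,40).

All five tubes are standing.

```bash
cat > fit.py <<'E'
from h import *
from scipy.optimize import least_squares
A=lambda u,v:('top',u/4.5+230-.4,v/4.5+175-.4)
B=lambda u,v:('scene',u/3.6+195-.4,v/3.6+180-.4)
lt=[23.5,-115-115*np.sin(np.radians(41)),68+115*np.cos(np.radians(41))]
D=[(A(176,88),[95,0,26]),(B(101,345),[95,0,26]),(A(538,128),lt),(B(357,42),lt)]
R=[(A(118,160),[95,31,64]),(A(242,160),[95,-31,64]),(A(132,513),[-95,31,64]),(A(258,508),[-95,-31,64]),
   (B(483,425),[-95,-31,64]),(B(432,490),[-95,31,64]),(B(140,372),[95,31,64]),(B(195,304),[95,-31,64]),(B(431,567),[-95,31,0])]
G=[(A(92,120),0),(A(102,390),0),(A(277,97),1),(A(291,380),1)]
def tf(p,x,y,t):
    c,s=np.cos(t),np.sin(t);p=np.array(p)/1000
    return [x+c*p[0]-s*p[1],y+s*p[0]+c*p[1],p[2]]
def res(q):
    r=[]
    for (n,u,v),p in D: r+=list(proj(n,tf(p,*q[:3]))[0]-[u,v])
    for (n,u,v),p in R: r+=list(proj(n,tf(p,*q[3:6]))[0]-[u,v])
    for i,((n,u,v),k) in enumerate(G):
        r+=list(proj(n,tf([1000*q[8+i],1000*q[6+k],2],*q[:3]))[0]-[u,v])
    # rack lies in guides
    c,s=np.cos(q[2]),np.sin(q[2]);d=q[3:5]-q[:2]
    r+=[(-s*d[0]+c*d[1])/.0015,(q[5]-q[2])/.015]
    return np.array(r)
if __name__=='__main__':
    o=least_squares(res,[.6,0,0,.55,0,0,.06,-.06,.09,-.06,.09,-.06]);q=o.x
    print('dock',q[:3].round(4),'rack',q[3:6].round(4),'g',q[6:].round(3));print(o.fun.round(1))
    d=q[3:5]-q[:2];print('short',np.cos(q[2])*d[0]+np.sin(q[2])*d[1])
    for n,p in dict(pivot=[23.5,-115,68],tip=lt).items(): print(n,np.round(tf(p,*q[:3]),4))
    print('rack_end',np.round(tf([-95,0,30],*q[3:6]),4))
    print('box',at_z('top',[330,280],.02),'timer',at_z('top',[332,192],.02),'marker',at_z('top',[212,297],.01))
E
python3 fit.py
```

```text
dock [0.6072 0.0801 0.0903] rack [0.5589 0.0739 0.0898] g [ 0.051 -0.053  0.088 -0.066  0.094 -0.067]
[ 0.1  0.2 -0.1  0.5  0.6 -0.2  0.6 -2.   0.  -0.1 -1.7 -1.8  0.4  0.6
 -1.  -0.1  1.  -1.5  0.6  3.2 -1.2 -0.6  0.1 -2.   0.5  0.6 -0.1  0.
  0.1 -0.  -0.3  0.   0.2 -0.  -1.2 -0. ]
short -0.04860576706536959
pivot [ 0.641  -0.0323  0.068 ]
tip [ 0.6478 -0.1074  0.1548]
rack_end [0.4643 0.0654 0.03  ]
box [ 0.49229573 -0.06733122] timer [ 0.71293979 -0.06778836] marker [0.44587696 0.21748368]
```

The fit is consistent: dock yaw is 0.09 rad and the rack is about 49 mm short. I'll first move sideways away from the microscope, closing the fingers and aligning the tool to the dock.

Emit:
{"api": "carry_out", "payload": {"moves": [{"jaw": 0,"dx": 0.009,"dy": -0.032},{"jaw": 0,"dx": 0.009,"dy": -0.032},{"jaw": 0,"dx": 0.009,"dy": -0.032},{"jaw": 0,"dx": 0.009,"dy": -0.032},{"jaw": 0,"dx": 0.009,"dy": -0.032},{"jaw": 0,"dx": 0.009,"dy": -0.032},{"jaw": 0,"yaw": 0.0885},{"jaw": 0,"yaw": 0.0885}], "grip_force": 40}}

```text
invalid input at $.moves[0]: expected keys jaw, dx, dy, dz, yaw
```

Emit:
{"api": "carry_out", "payload": {"moves": [{"jaw": 0,"dx": 0.009,"dy": -0.032,"dz": 0,"yaw": 0},{"jaw": 0,"dx": 0.009,"dy": -0.032,"dz": 0,"yaw": 0},{"jaw": 0,"dx": 0.009,"dy": -0.032,"dz": 0,"yaw": 0},{"jaw": 0,"dx": 0.009,"dy": -0.032,"dz": 0,"yaw": 0},{"jaw": 0,"dx": 0.009,"dy": -0.032,"dz": 0,"yaw": 0},{"jaw": 0,"dx": 0.009,"dy": -0.032,"dz": 0,"yaw": 0},{"jaw": 0,"dx": 0,"dy": 0,"dz": 0,"yaw": 0.0885},{"jaw": 0,"dx": 0,"dy": 0,"dz": 0,"yaw": 0.0885}], "grip_force": 40}}

```text
t: 1.1
tool_pos: [0.1597, -0.3788, 0.2185]
orientation: [3.138, 0.137, 0.0]
force: [0.2, 0.6, 0.1]
opening: 0.0176
gripper_force: 0.0
```

Emit:
{"api": "carry_out", "payload": {"moves": [{"jaw": 0,"dx": 0.032,"dy": -0.022,"dz": 0,"yaw": 0},{"jaw": 0,"dx": 0.032,"dy": -0.022,"dz": 0,"yaw": 0},{"jaw": 0,"dx": 0.032,"dy": -0.022,"dz": 0,"yaw": 0},{"jaw": 0,"dx": 0.032,"dy": -0.022,"dz": 0,"yaw": 0},{"jaw": 0,"dx": 0.03,"dy": -0.045,"dz": 0,"yaw": 0},{"jaw": 0,"dx": 0.03,"dy": -0.045,"dz": 0,"yaw": 0},{"jaw": 0,"dx": 0.03,"dy": -0.045,"dz": 0,"yaw": 0},{"jaw": 0,"dx": 0.03,"dy": -0.045,"dz": 0,"yaw": 0}]}}

```text
t: 2.1
tool_pos: [0.383, -0.0885, 0.2185]
orientation: [3.138, 0.141, 0.0]
force: [0.9, -0.9, 0.0]
opening: 0.0002
gripper_force: 0.0
```

Emit:
{"api": "carry_out", "payload": {"moves": [{"jaw": 0,"dx": 0.015,"dy": -0.0365,"dz": 0,"yaw": 0},{"jaw": 0,"dx": 0.015,"dy": -0.0365,"dz": 0,"yaw": 0},{"jaw": 0,"dx": 0.015,"dy": -0.0365,"dz": 0,"yaw": 0},{"jaw": 0,"dx": 0.015,"dy": -0.0365,"dz": 0,"yaw": 0},{"jaw": 0,"dx": 0,"dy": 0,"dz": 0.047,"yaw": 0},{"jaw": 0,"dx": 0,"dy": 0,"dz": 0.047,"yaw": 0},{"jaw": 0,"dx": 0,"dy": 0,"dz": 0.047,"yaw": 0},{"jaw": 0,"dx": 0,"dy": 0,"dz": 0.047,"yaw": 0}]}}

```text
t: 3.1
tool_pos: [0.4289, 0.0607, 0.029]
orientation: [3.138, 0.141, 0.0]
force: [-0.3, 0.0, 0.5]
opening: 0.0001
gripper_force: 0.0
```

```bash
python3 - <<'E'
from h import *
im=read_camera('scene');s=read_state();print(s['tool_pos'],s['force'])
cv2.imwrite('pics/s1.png',cv2.resize(im[170:370,180:440,::-1],None,fx=3,fy=3,interpolation=cv2.INTER_CUBIC))
E
```

```text
[0.42404661 0.06048313 0.02274767] [-3.91935632  0.23719085 -3.90100505]
```

View pics/s1.png

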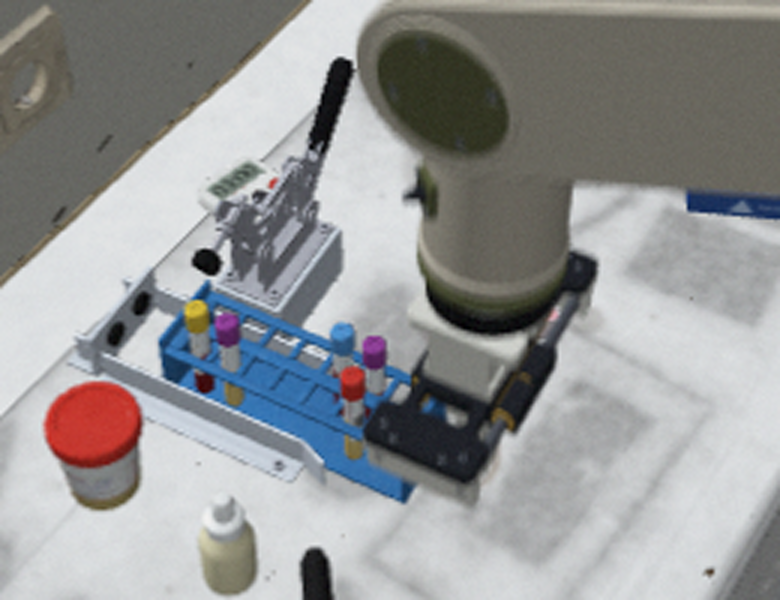

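The picture shows the shut fingers standing just in front of the rack's near wall, with the tubes upright and nothing disturbed. I'll push gently now.

Emit:
{"api": "carry_out", "payload": {"moves": [{"jaw": 0,"dx": 0,"dy": 0,"dz": 0,"yaw": 0},{"jaw": 0,"dx": 0.01,"dy": 0,"dz": 0,"yaw": 0},{"jaw": 0,"dx": 0.008,"dy": 0,"dz": 0,"yaw": 0},{"jaw": 0,"dx": 0.005,"dy": 0,"dz": 0,"yaw": 0},{"jaw": 0,"dx": 0.005,"dy": 0,"dz": 0,"yaw": 0},{"jaw": 0,"dx": 0.005,"dy": 0,"dz": 0,"yaw": 0},{"jaw": 0,"dx": 0.005,"dy": 0,"dz": 0,"yaw": 0}]}}

```text
t: 4.03
tool_pos: [0.4672, 0.064, 0.0305]
orientation: [3.138, 0.141, -0.001]
force: [-1.9, -0.7, 1.4]
opening: 0.0003
gripper_force: 1.0
```

Emit:
{"api": "carry_out", "payload": {"moves": [{"jaw": 0,"dx": 0.005,"dy": 0,"dz": 0,"yaw": 0},{"jaw": 0,"dx": 0.005,"dy": 0,"dz": 0,"yaw": 0},{"jaw": 0,"dx": 0.005,"dy": 0,"dz": 0,"yaw": 0},{"jaw": 0,"dx": 0.005,"dy": 0,"dz": 0,"yaw": 0},{"jaw": 0,"dx": 0.004,"dy": 0,"dz": 0,"yaw": 0},{"jaw": 0,"dx": 0.003,"dy": 0,"dz": 0,"yaw": 0},{"jaw": 0,"dx": 0.003,"dy": 0,"dz": 0,"yaw": 0}]}}

```text
t: 4.9
tool_pos: [0.4972, 0.0667, 0.0306]
orientation: [-3.138, -0.141, 0.0]
force: [0.3, -0.2, -0.1]
opening: 0.0002
gripper_force: 0.5
```

Emit:
{"api": "carry_out", "payload": {"moves": [{"jaw": 0,"dx": 0.002,"dy": 0,"dz": 0,"yaw": 0},{"jaw": 0,"dx": 0.002,"dy": 0,"dz": 0,"yaw": 0},{"jaw": 0,"dx": 0,"dy": 0,"dz": 0,"yaw": 0}]}}

```text
t: 5.28
tool_pos: [0.5014, 0.0671, 0.0308]
orientation: [-3.138, -0.141, -0.001]
force: [-0.4, -0.7, 0.9]
opening: 0.0005
gripper_force: 0.0
```

Emit:
{"api": "carry_out", "payload": {"moves": [{"jaw": 0,"dx": 0.002,"dy": 0,"dz": 0,"yaw": 0},{"jaw": 0,"dx": 0.002,"dy": 0,"dz": 0,"yaw": 0},{"jaw": 0,"dx": 0,"dy": 0,"dz": 0,"yaw": 0}]}}

```text
t: 5.65
tool_pos: [0.5017, 0.0672, 0.0301]
orientation: [3.138, 0.141, -0.011]
force: [-16.7, -1.9, 12.9]
opening: 0.0005
gripper_force: 8.7
```

Emit:
{"api": "carry_out", "payload": {"moves": [{"jaw": 0,"dx": 0.001,"dy": 0,"dz": 0,"yaw": 0},{"jaw": 0,"dx": 0.001,"dy": 0,"dz": 0,"yaw": 0},{"jaw": 0,"dx": 0,"dy": 0,"dz": 0,"yaw": 0}]}}

```text
t: 6.02
tool_pos: [0.5016, 0.0672, 0.0296]
orientation: [3.138, 0.142, -0.018]
force: [-27.3, -2.8, 19.4]
opening: 0.0004
gripper_force: 13.5
```

The force rises against the stop while the tool stays put, so the rack is home. I'll back off, rise and head for the outer side of the lever.

Emit:
{"api": "carry_out", "payload": {"moves": [{"jaw": 0,"dx": -0.003,"dy": 0,"dz": 0,"yaw": 0},{"jaw": 0,"dx": -0.003,"dy": 0,"dz": 0,"yaw": 0},{"jaw": 0,"dx": -0.012,"dy": 0,"dz": 0,"yaw": 0},{"jaw": 0,"dx": -0.018,"dy": 0,"dz": 0,"yaw": 0},{"jaw": 0,"dx": 0,"dy": 0,"dz": -0.05,"yaw": 0},{"jaw": 0,"dx": 0,"dy": 0,"dz": -0.055,"yaw": 0},{"jaw": 0,"dx": 0,"dy": 0,"dz": -0.055,"yaw": 0},{"jaw": 0,"dx": 0,"dy": 0,"dz": -0.05,"yaw": 0}]}}

```text
t: 7.02
tool_pos: [0.4709, 0.0644, 0.243]
orientation: [-3.138, -0.141, -0.003]
force: [0.3, -1.1, -0.2]
opening: 0.0003
gripper_force: 0.0
```

Emit:
{"api": "carry_out", "payload": {"moves": [{"jaw": 0,"dx": 0.0265,"dy": 0.0386,"dz": 0,"yaw": 0},{"jaw": 0,"dx": 0.0265,"dy": 0.0386,"dz": 0,"yaw": 0},{"jaw": 0,"dx": 0.0265,"dy": 0.0386,"dz": 0,"yaw": 0},{"jaw": 0,"dx": 0.0265,"dy": 0.0386,"dz": 0,"yaw": 0},{"jaw": 0,"dx": 0.0265,"dy": 0.0386,"dz": 0,"yaw": 0},{"jaw": 0,"dx": 0.0265,"dy": 0.0386,"dz": 0,"yaw": 0},{"jaw": 0,"dx": 0,"dy": 0,"dz": 0,"yaw": 0}]}}

```text
t: 7.9
tool_pos: [0.6505, -0.1546, 0.2388]
orientation: [-3.138, -0.137, 0.003]
force: [-0.3, 0.3, -0.3]
opening: 0.0002
gripper_force: 0.0
```

```bash
python3 - <<'E'
from h import *
s=read_state();im=read_camera('scene');print(s['tool_pos'],s['force'])
t=read_camera('top')
a=cv2.resize(im[180:345,190:360,::-1],(400,388),interpolation=cv2.INTER_CUBIC)
b=cv2.resize(t[175:305,230:364,::-1],(400,388),interpolation=cv2.INTER_CUBIC)
cv2.imwrite('pics/s2.png',np.hstack([a,b]))
E
```

```text
[ 0.65050923 -0.15456373  0.23877513] [-0.29460083  0.28269256 -0.33112256]
```

View pics/s2.png

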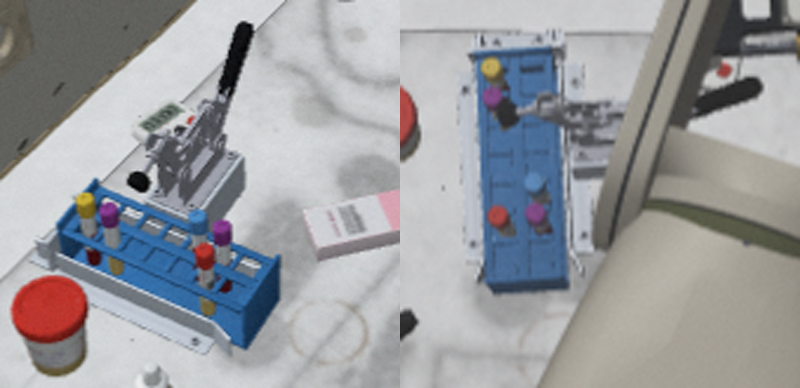

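The picture shows the rack seated against the stop with all five tubes upright and the clamp still open with its foot raised. Next I'll go down outside the lever and approach it.

Emit:
{"api": "carry_out", "payload": {"moves": [{"jaw": 0,"dx": 0.001,"dy": 0,"dz": 0.05,"yaw": 0},{"jaw": 0,"dx": 0,"dy": 0,"dz": 0.04,"yaw": 0},{"jaw": 0,"dx": 0,"dy": 0,"dz": 0.014,"yaw": 0},{"jaw": 0,"dx": 0,"dy": -0.01,"dz": 0,"yaw": 0},{"jaw": 0,"dx": 0,"dy": -0.008,"dz": 0,"yaw": 0},{"jaw": 0,"dx": 0,"dy": -0.005,"dz": 0,"yaw": 0},{"jaw": 0,"dx": 0,"dy": -0.005,"dz": 0,"yaw": 0},{"jaw": 0,"dx": 0,"dy": -0.005,"dz": -0.002,"yaw": 0}]}}

```text
t: 9.0
tool_pos: [0.6485, -0.119, 0.1392]
orientation: [3.138, 0.141, 0.001]
force: [0.7, -0.3, 0.1]
opening: 0.0002
gripper_force: 0.3
```

```bash
python3 - <<'E'
from h import *
s=read_state();im=read_camera('scene');print(s['tool_pos'],s['force'])
cv2.imwrite('pics/s3.png',cv2.resize(im[140:300,220:400,::-1],None,fx=3.5,fy=3.5,interpolation=cv2.INTER_CUBIC))
E
```

```text
[ 0.64846226 -0.11895973  0.13919658] [ 0.69012941 -0.31201979  0.13087945]
```

View pics/s3.png

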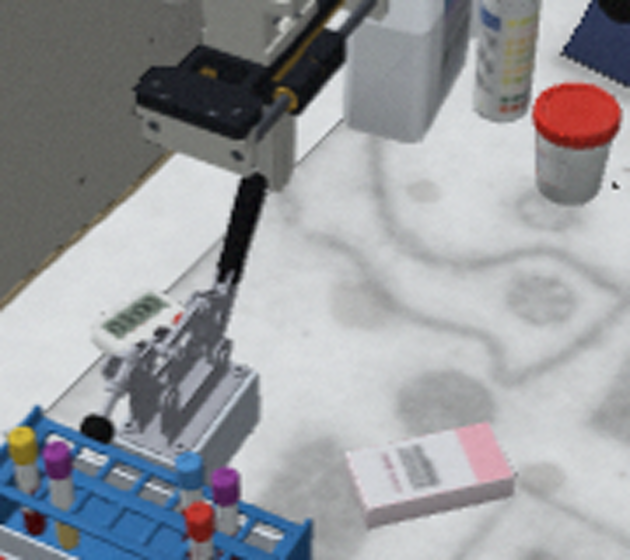

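The picture shows the lever a little more upright, with the fingers bearing on its outer side. I'll go on along the arc.

Emit:
{"api": "carry_out", "payload": {"moves": [{"jaw": 0,"dx": 0,"dy": -0.008,"dz": -0.002,"yaw": 0},{"jaw": 0,"dx": 0,"dy": -0.008,"dz": -0.002,"yaw": 0},{"jaw": 0,"dx": 0,"dy": -0.008,"dz": -0.002,"yaw": 0},{"jaw": 0,"dx": 0,"dy": -0.008,"dz": -0.002,"yaw": 0},{"jaw": 0,"dx": 0,"dy": -0.008,"dz": -0.002,"yaw": 0},{"jaw": 0,"dx": 0,"dy": -0.008,"dz": -0.002,"yaw": 0},{"jaw": 0,"dx": 0,"dy": -0.006,"dz": -0.002,"yaw": 0},{"jaw": 0,"dx": 0,"dy": 0,"dz": 0,"yaw": 0}]}}

```text
t: 10.05
tool_pos: [0.6436, -0.0647, 0.1529]
orientation: [-3.138, -0.142, -0.001]
force: [0.5, -0.8, 0.4]
opening: 0.0006
gripper_force: 0.0
```

Emit:
{"api": "carry_out", "payload": {"moves": [{"jaw": 0,"dx": 0,"dy": -0.005,"dz": 0,"yaw": 0},{"jaw": 0,"dx": 0,"dy": -0.005,"dz": 0,"yaw": 0},{"jaw": 0,"dx": 0,"dy": -0.004,"dz": 0,"yaw": 0},{"jaw": 0,"dx": 0,"dy": -0.004,"dz": 0,"yaw": 0},{"jaw": 0,"dx": 0,"dy": -0.004,"dz": 0,"yaw": 0}]}}

```text
t: 10.68
tool_pos: [0.6415, -0.0444, 0.1527]
orientation: [3.137, 0.14, 0.0]
force: [-1.0, -6.4, -1.1]
opening: 0.0004
gripper_force: 3.3
```

Emit:
{"api": "carry_out", "payload": {"moves": [{"jaw": 0,"dx": 0,"dy": -0.004,"dz": 0,"yaw": 0},{"jaw": 0,"dx": 0,"dy": -0.004,"dz": 0,"yaw": 0},{"jaw": 0,"dx": 0,"dy": -0.004,"dz": 0,"yaw": 0}]}}

```text
t: 11.05
tool_pos: [0.6403, -0.0308, 0.1525]
orientation: [-3.138, -0.141, 0.0]
force: [-1.1, 0.8, 0.2]
opening: 0.0005
gripper_force: 0.0
```

The force peaked and then vanished, so the lever snapped over. I'll push a little further to confirm the stop, then retreat.

Emit:
{"api": "carry_out", "payload": {"moves": [{"jaw": 0,"dx": 0,"dy": -0.002,"dz": 0,"yaw": 0},{"jaw": 0,"dx": 0,"dy": -0.002,"dz": 0,"yaw": 0},{"jaw": 0,"dx": 0,"dy": -0.001,"dz": 0,"yaw": 0},{"jaw": 0,"dx": 0,"dy": 0,"dz": 0,"yaw": 0}]}}

```text
t: 11.55
tool_pos: [0.64, -0.0263, 0.1527]
orientation: [-3.138, -0.141, -0.0]
force: [0.5, -1.4, 0.2]
opening: 0.0006
gripper_force: 0.0
```

Emit:
{"api": "carry_out", "payload": {"moves": [{"jaw": 0,"dx": 0,"dy": -0.002,"dz": 0,"yaw": 0},{"jaw": 0,"dx": 0,"dy": -0.002,"dz": 0,"yaw": 0},{"jaw": 0,"dx": 0,"dy": 0,"dz": 0,"yaw": 0}]}}

```text
t: 11.92
tool_pos: [0.6396, -0.023, 0.1526]
orientation: [3.138, 0.141, 0.0]
force: [0.7, -4.1, -0.4]
opening: 0.0005
gripper_force: 1.6
```

Contact with the stop is felt, so I'll retreat outward and up, and look.

Emit:
{"api": "carry_out", "payload": {"moves": [{"jaw": 0,"dx": 0,"dy": 0.01,"dz": 0,"yaw": 0},{"jaw": 0,"dx": 0,"dy": 0.03,"dz": 0,"yaw": 0},{"jaw": 0,"dx": 0,"dy": 0.04,"dz": 0,"yaw": 0},{"jaw": 0,"dx": 0,"dy": 0.04,"dz": 0,"yaw": 0},{"jaw": 0,"dx": 0,"dy": 0.02,"dz": -0.03,"yaw": 0},{"jaw": 0,"dx": -0.02,"dy": 0,"dz": -0.04,"yaw": 0},{"jaw": 0,"dx": -0.03,"dy": 0.02,"dz": 0,"yaw": 0},{"jaw": 0,"dx": 0,"dy": 0,"dz": 0,"yaw": 0}]}}

```text
t: 12.92
tool_pos: [0.6032, -0.1881, 0.2236]
orientation: [3.138, 0.137, 0.002]
force: [0.9, 0.2, -0.3]
opening: 0.0001
gripper_force: 0.0
```

```bash
python3 - <<'E'
from h import *
s=read_state();im=read_camera('scene');print(s['t'],s['tool_pos'],s['force'])
t=read_camera('top')
a=cv2.resize(im[180:345,190:360,::-1],(400,388),interpolation=cv2.INTER_CUBIC)
b=cv2.resize(t[175:305,230:364,::-1],(400,388),interpolation=cv2.INTER_CUBIC)
from fit import tf
q=[.6072,.0801,.0903]
for d in (13.4,20):
    u=proj('scene',tf([23.5,-115+115*np.sin(np.radians(d)),68+115*np.cos(np.radians(d))],*q))[0]
    print(d,u,(u-[190,180])*[400/170,388/165])
cv2.imwrite('pics/s4.png',np.hstack([a,b]))
E
```

```text
12.925 [ 0.60323502 -0.18809592  0.22360478] [ 0.86778556  0.18889754 -0.33559223]
13.4 [269.21470344 209.41152479] [186.38753752  69.16164618]
20 [266.00867014 214.65445686] [178.84392974  81.49048037]
```

View pics/s4.png

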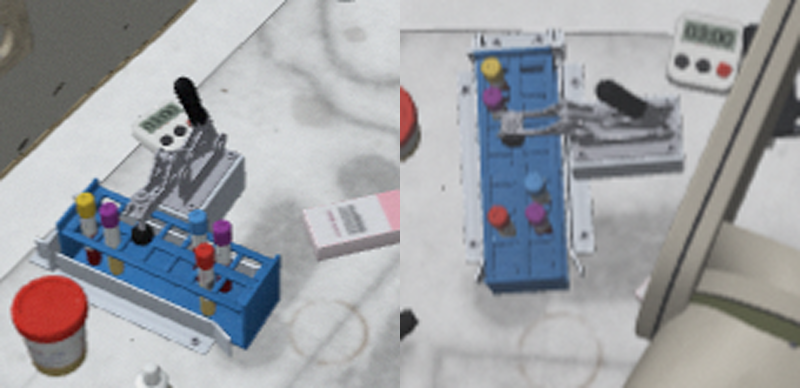

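The picture shows the lever leaning over the rack, its tip near (183,80) against (179,81) predicted for lock. The foot is down on the deck, the rack is home, all five tubes are standing and the robot is clear.

```bash
python3 -c "
from plant import close_job; print(close_job())"
```

```text
the job is handed in; nothing more can be done
None
```

The rack is home against the rear stop and the clamp lever snapped into lock with its foot on the deck. All five tubes are standing, nothing else near the dock looked moved in the last pictures, and the job was handed in at about 13 s (limit 48 s).

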